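# Set the popper's inner heat knob without disturbing the outer timer ring, then start it

## Task

On the popping machine's control box, push the small red inner knob in and, keeping it in, turn it gently clockwise from off until you feel it come up against its stop, then let it spring back out so that it latches there; do not turn the grey outer ring, and do not force the knob so that its cap slips round on its shaft. Then press the green start button all the way in and let it go, leaving the jars and the cup where they stand.

Things in the scene. Friction and masses are not known exactly. Their poses are not given: they have to be found in the camera images.
- housing: Control box, aluminium with grey lid, 150 (x) x 270 (y) x 70 mm high, bolted to the counter. Origin: centre of its underside; z up. In its frame the dial axis stands upright at x=0, y=+60 mm, the green button at x=0, y=-75 mm.
- knob_top (a point): Centre of the top face of the small red inner knob, on the dial axis; 104 mm above the counter when the knob is out. The knob is an upright bar 30 mm long (along this point's x axis), 12 mm wide (along its y axis), standing 20 mm proud of the outer ring's top when out; a white line on its top points to -x of the point. Under the bar is a black hub of 33 mm diameter that stands 3 mm proud of the ring when the knob is out. Off: the bar lies along the housing's x axis.
- ring_mark (a point): Yellow mark on the flat top of the dark grey knurled outer ring (timer), 27 mm from the dial axis. The ring is 68 mm in diameter, its top 84 mm above the counter (14 mm above the lid). It turns at a touch (0.012 N m): fingers must stay clear of it, also when the knob is pushed in.
- plunger (a joint): How far the inner knob is pushed in, m: 0 out, 0.008 bottomed. Spring: about 4 N to start, 0.8 N per mm more. In off, the shaft is locked (0.05 rad of play) until pushed in at least 4 mm; push 5 to 7 mm to turn. Let go between off and the stop, the knob stays in; it springs out only in off and in the catch at the stop.
- shaft (a joint): Angle of the inner knob's shaft, rad: 0 off, grows clockwise seen from above. Turning takes about 0.03 N m when pushed in. A firm stop, set by the installer, lies somewhere between 0.85 and 1.5 and differs from box to box: it must be felt. The catch where the knob springs out reaches 0.07 rad back from the stop.
- cap (a joint): Slip of the red knob on its shaft, rad (positive clockwise); 0 at the start. It slips when twisted harder than 0.25 N m against the stop or the lock; it must stay within 0.12 rad.
- start (a joint): Travel of the green start button, m: 0 out, 0.006 fully in; springs back; fully in takes about 4.5 N.
- start_top (a point): Centre of the top of the green start button, 30 mm in diameter; it moves straight down when pressed.
- shaker_mid (a point): Bystander: yellow seasoning jar, 54 mm diameter, 115 mm high; point on its axis half-way up.
- cup_mid (a point): Bystander: steel measuring cup, 80 mm rim diameter, 75 mm high; point on its axis half-way up.
- oil_mid (a point): Bystander: amber jar with white lid, 64 mm diameter, 100 mm high; point on its axis half-way up.

How it is judged:
On the way, in this order (a step that is already met when the one before it is completed fails the run):
1. the inner knob is pushed in and turned clockwise out of off (value of joint plunger above 0.0035 m and value of joint shaft above 0.3 rad), for 0.1 s.
2. the inner knob has sprung out, latched in the catch at its stop (value of joint plunger below 0.0015 m and value of joint shaft above 0.75 rad), for 0.2 s.
3. the green start button is pressed fully in (value of joint start above 0.0048 m), for 0.05 s.
At the end, for the whole second after the job is handed in: The inner knob stands out (less than 1.5 mm in), latched in the catch at its stop (shaft past 0.75 rad), its cap slipped less than 0.12 rad on the shaft; the ring's mark is within 4 mm of where it was; the start button is out again; the two jars and the cup are within 20 mm of where they stood (all of step 2 and value of joint start below 0.0015 m and distance of ring_mark from where it was at the start of the episode below 0.004 m and value of joint cap between -0.12 and 0.12 rad and distance of each of shaker_mid, cup_mid, oil_mid from where it was at the start of the episode below 0.02 m); the robot touches nothing.
It fails at once if the outer ring is turned (its mark moves more than 4 mm) (distance of ring_mark from where it was at the start of the episode above 0.004 m).
It fails at once if the inner knob is forced so that its cap slips more than 0.12 rad on the shaft (value of joint cap above 0.12 rad or value of joint cap below -0.12 rad).
It fails at once if the start button is pressed while the knob is still in off (value of joint start above 0.004 m and value of joint shaft below 0.3 rad).
It fails at once if a jar or the cup is knocked over (angle between any of shaker_mid, cup_mid, oil_mid's own z axis and vertical above 0.5 rad).
It also fails if it takes over 51 s, if anything falls off the work surface, if the arm or the gripper's body presses on something with over 40 N, if the wrist force passes 120 N, or if a joint passes its speed limit or range.

## Robot

A 7-joint arm with a two-finger parallel gripper is mounted at the origin on the work surface. World frame = base frame: x ahead of the robot, y to its left, z up, the work surface at z = 0. Lengths are in m, angles in rad, forces in N, time in s.
With the tool pointing down it reaches from about 0.4 to 0.85 m from the base axis. Payload 10.4 kg.
Tool frame: the origin (TCP) lies midway between the tips of the shut fingers; the grasp point (between the pads) lies 19 mm behind it; x points along the fingers, y is the direction in which the jaws open and shut, and the axes are right-handed (so a half turn about x gives the same grasp; the last joint's range is limited). The gripper opens to 87 mm and grips with 3 to 60 N. Pads are 19 mm wide; open, the fingers measure 117 mm over their backs; the gripper's body (75 mm by 190 mm) begins 51 mm behind the grasp point.
Start: joints at [1.306, 0.332, -0.065, 1.46, 0.022, 1.35, -0.088], TCP at [0.15, -0.607, 0.223] pointing down, gripper open.
Joint ranges: [-2.6, 2.6], [-0.5, 2.12], [-1.47, 1.34], [0.16, 2.42], [-1.27, 4.41], [0.06, 2.06], [-2.6, 2.6]. Speed limits (rad/s): [2.22, 2.22, 2.79, 2.79, 3.14, 3.14, 3.14].

## Interface

Orientations are given as a unit quaternion [x, y, z, w].
In Python, from bench import r gives the robot as it stands.
- The arm moves only by the shell command python3 -m jog 'ROWS' [OPENING] [FORCE]. ROWS is JSON, a list of rows, each an object with "slide": the shift along the tool's x, y, z in cm, a list of three; "roll": the turn about the tool's x in degrees. A call has 1 to 5 rows; each row is the pose to reach, as a shift and turn from the pose measured when the call began, along the tool's axes at that moment; what a row does not reach only later rows make up. A row lasts 1/12 s, in which the tool goes at most 41.7 mm and 7.16 degrees, less where a joint would pass 70% of its speed; a pose out of reach is approached as far as the arm can. A call with a gripper value outside its range is refused whole. OPENING is the closure, from 0 (fully open) to 1 (shut), set as the call begins (- or left out, the last holds). The fingers move at their own pace and stop on an object; FORCE is the grip in N (left out, the last holds). Time passes only in rows, so rows that repeat a pose let the fingers close. It gives the time, the measured TCP pose, the force and the opening at its end, in the units of the state.
- r.read_state(): the state, without advancing time (a new reading comes with each control period).
- r.camera(name): name is "scene" or "side" or "wrist"; returns the picture (400x640x3 uint8, red, green, blue); there is no depth.
- r.camera_info(name): a dict with "intrinsics" (3x3 intrinsics, pixels), "k1" (the pictures are not rectified: a ray, as slopes to the right and down, at radius r is drawn at 1 + k1 r^2 times it, then the intrinsics apply), "R" (3x3) and "t" (3): a world point X has camera coordinates R X + t; the wrist camera has in their place "hand_eye" (4x4, takes a point from camera to tool coordinates, whose origin is the TCP and whose axes are the tool frame's). Camera axes: x right, y down, z forward; pixel columns grow to the right and rows downward; lengths in m; the calibration is good to about 2 mm. A picture is of the moment at which its call begins: read the wrist's pose just before it. camera_info takes no time and is no camera call.
- r.close_job(): hands the job in, once; it reports no verdict.
The state is a dict: "time": time; "joint_positions": joint angles; "joint_vel": joint speeds; "joint_torque": joint torques, N m; "ee_pos": TCP position; "eef_rot": TCP orientation; "ft_force": force on the tool from outside, world axes, zero at the start; "torque": the same for the moment, N m; "width": finger opening in m.
Only numpy, scipy, OpenCV 4.12 (cv2) and the standard library are available. Lean on these libraries where they do the work, as an engineer would, in place of code of your own. Each camera call takes 0.05 s, during which the arm holds its last target.

## Working session

There is one attempt and no reset: what is moved stays moved. The work goes in short steps, Python scripts to look and compute and a shell command to move; the robot and the scene stay as the last step left them, time stands still between calls to the robot, and variables do not carry over. Pictures are saved under pics/ and viewed, and the job is handed in when it is done.

```bash
ls; mkdir -p pics; python3 - <<'E'
from bench import r
import cv2,json
s=r.read_state();print(s)
for n in("scene","side","wrist"):
    print(n,r.camera_info(n)); cv2.imwrite(f"pics/{n}0.png",r.camera(n)[:,:,::-1])
E
```

```text
pics
{'time': 0.0, 'joint_positions': array([ 1.3064351 ,  0.33290431, -0.06467941,  1.46093214,  0.02159946,
        1.34986844, -0.08853537]), 'joint_vel': array([-1.84769210e-04,  1.33271837e-03, -6.58194117e-05, -2.47238287e-04,
       -4.02848249e-04, -1.31794843e-03,  5.13610066e-04]), 'joint_torque': array([ 2.09961313e-04, -6.23263407e+01,  2.47175008e-02, -3.89895451e+01,
       -6.12912420e-02,  3.98029271e-02,  1.17875929e-04]), 'ee_pos': array([ 0.14952703, -0.60646465,  0.221738  ]), 'eef_rot': array([-0.70186339, -0.08574922,  0.70203298, -0.08476174]), 'ft_force': array([0.24127581, 0.00759521, 0.02273107]), 'torque': array([ 0.0132988 , -0.03070609, -0.03016543]), 'width': 0.08708486913586895}
scene {'intrinsics': array([[366.37064235,   0.        , 325.39767645],
       [  0.        , 366.37064235, 208.03023427],
       [  0.        ,   0.        ,   1.        ]]), 'k1': -0.06877132821042752, 'R': array([[ 0.75899204,  0.65094323, -0.01428312],
       [ 0.35506906, -0.43219494, -0.82893516],
       [-0.54576282,  0.62408369, -0.55916232]]), 't': array([-0.46383748, -
[... 291 characters left out ...]
-0.22044224, -0.69946617, -0.67981784],
       [ 0.22117386,  0.64296389, -0.73326637]]), 't': array([-0.57680358,  0.19890989,  0.80802816])}
wrist {'intrinsics': array([[293.99874795,   0.        , 321.30029236],
       [  0.        , 293.99874795, 199.35315177],
       [  0.        ,   0.        ,   1.        ]]), 'k1': -0.02293239033267176, 'hand_eye': array([[-2.60982455e-04, -2.55806011e-01,  9.66728099e-01,
        -1.62111930e-01],
       [ 9.99999875e-01,  3.44715056e-04,  3.61179743e-04,
        -2.45561148e-04],
       [-4.25637680e-04,  9.66728072e-01,  2.55805889e-01,
        -6.92214592e-02],
       [ 0.00000000e+00,  0.00000000e+00,  0.00000000e+00,
         1.00000000e+00]])}
```

View pics/scene0.png

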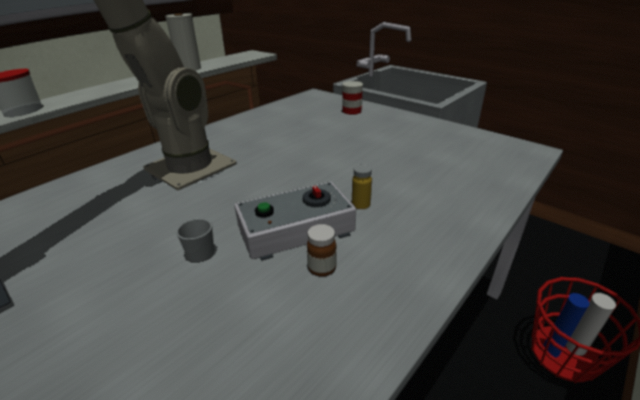

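View pics/side0.png

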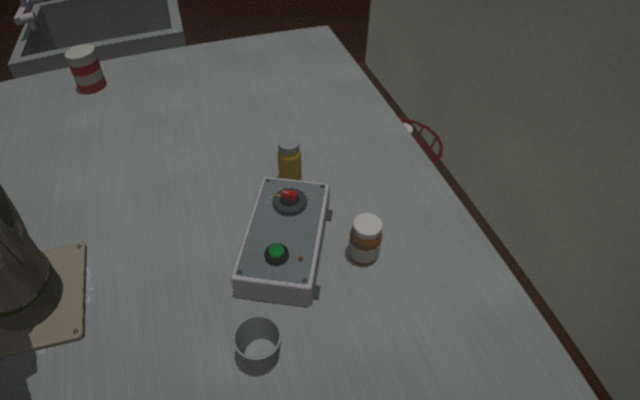

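View pics/wrist0.png

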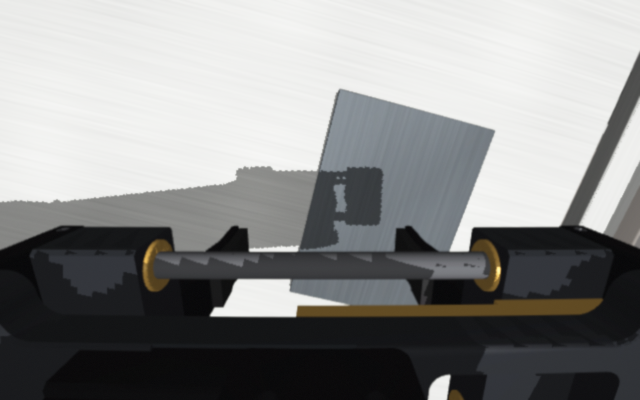

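The scene picture shows the box with its red knob near (317,191) and green button near (264,209). The side picture has them at (289,195) and (277,253). Next I localise them by colour.

```bash
cat > h.py <<'E'
import numpy as np,cv2
from scipy.spatial.transform import Rotation as R_
from bench import r
def ray(n,uv,st=None):
    i=r.camera_info(n);K=i["intrinsics"]
    d=np.array([[i["k1"],0,0,0]])
    p=cv2.undistortPoints(np.array([[uv]],float),K,np.array([i["k1"],0,0,0,0.]))[0,0]
    v=np.array([p[0],p[1],1.])
    if n=="wrist":
        T=i["hand_eye"];st=st or r.read_state();Rt=R_.from_quat(st["eef_rot"]).as_matrix()
        o=Rt@T[:3,3]+st["ee_pos"];v=Rt@T[:3,:3]@v
    else:
        o=-i["R"].T@i["t"];v=i["R"].T@v
    return o,v/np.linalg.norm(v)
def plane(n,uv,z,st=None):
    o,v=ray(n,uv,st);return o+v*(z-o[2])/v[2]
def tri(rs):
    A=0;b=0
    for o,v in rs:
        P=np.eye(3)-np.outer(v,v);A=A+P;b=b+P@o
    x=np.linalg.solve(A,b);return x,[np.linalg.norm((np.eye(3)-np.outer(v,v))@(x-o)) for o,v in rs]
def mask(im,c):
    a=im.astype(int);R,G,B=a[...,0],a[...,1],a[...,2]
    if c=="red":m=(R>70)&(R>1.8*G)&(R>1.8*B)
    if c=="green":m=(G>45)&(G>1.6*R)&(G>1.4*B)
    if c=="yellow":m=(R>70)&(G>55)&(B<.5*G)
    return m.astype(np.uint8)
def blobs(m,mn=6):
    n,l,s,c=cv2.connectedComponentsWithStats(m)
    return [(c[i].round(1).tolist(),s[i].tolist()) for i in range(1,n) if s[i,4]>=mn],l
def totool(p,st=None):
    st=st or r.read_state();return R_.from_quat(st["eef_rot"]).as_matrix().T@(np.array(p)-st["ee_pos"])
E
python3 - <<'E'
from h import *
for n in("scene","side"):
    im=cv2.imread(f"pics/{n}0.png")[:,:,::-1]
    for c in("red","green","yellow"):print(n,c,blobs(mask(im,c))[0])
    x0,y0=(225,150) if n=="scene" else (225,165)
    cv2.imwrite(f"pics/{n}0c.png",cv2.resize(im[y0:y0+145,x0:x0+160,::-1],None,fx=4,fy=4,interpolation=2))
st=r.read_state();print(R_.from_quat(st["eef_rot"]).as_matrix().round(3))
E
```

```text
scene red [([11.8, 72.7], [0, 69, 29, 10, 164]), ([316.5, 189.5], [313, 187, 8, 6, 33]), ([557.6, 316.9], [533, 277, 83, 83, 1072]), ([555.8, 358.2], [543, 339, 28, 34, 414]), ([572.6, 366.2], [559, 354, 34, 25, 328])]
scene green [([263.2, 206.2], [258, 203, 12, 8, 76])]
scene yellow [([362.5, 181.5], [353, 178, 18, 11, 101])]
side red [([407.2, 120.1], [400, 118, 17, 5, 22]), ([433.6, 161.7], [432, 161, 4, 3, 7]), ([289.3, 194.2], [282, 191, 15, 8, 83])]
side green [([275.7, 250.5], [268, 244, 17, 15, 184])]
side yellow [([289.8, 157.4], [279, 152, 21, 11, 108]), ([292.4, 175.3], [290, 174, 5, 4, 10]), ([277.2, 194.7], [276, 194, 4, 2, 6])]
[[-0.     0.239 -0.971]
 [ 0.001 -0.971 -0.239]
 [-1.    -0.001  0.   ]]
```

```bash
python3 -c "
import cv2,numpy as np
a=cv2.imread('pics/scene0c.png');b=cv2.imread('pics/side0c.png')
cv2.imwrite('pics/c0.png',cv2.resize(np.hstack([a[100:400,:560],b[0:300,:400]]),None,fx=.83,fy=.83))"
```

```text
(no output)
```

View pics/side0c.png

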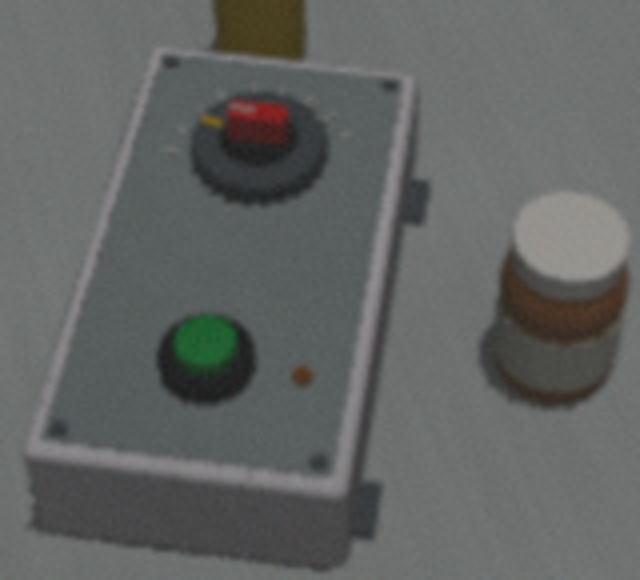

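View pics/scene0c.png

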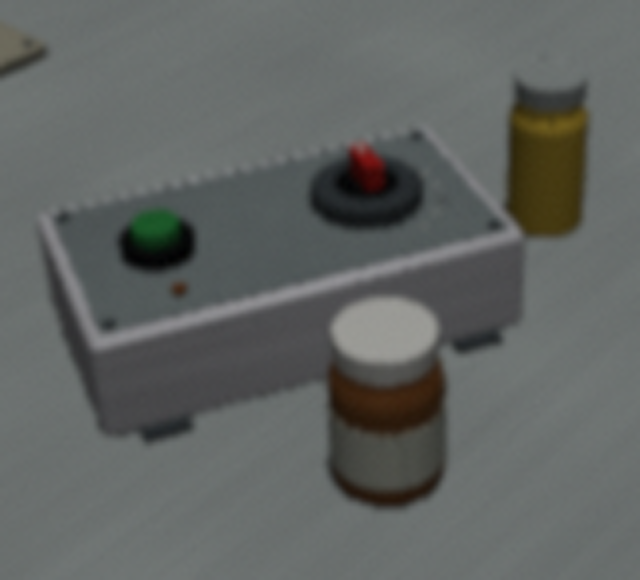

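The crops show the lid's four corners in both views. The bar's white line is on its left end in the side view, and the yellow mark is left of the bar. Lid corners give the yaw.

```bash
python3 - <<'E'
from h import *
sd=lambda x,y:(225+x/4-.4,165+y/4-.4); sc=lambda x,y:(225+x/4-.4,150+y/4-.4)
for n,f,cs,kn,bt in(("side",sd,[(160,52),(410,78),(345,490),(32,450)],(258,109),(205,340)),("scene",sc,[(425,126),(520,234),(97,345),(42,216)],(366,160),(156,224))):
    P=np.array([plane(n,f(*c),.07) for c in cs]);print(n,P.round(4).tolist())
    y=(P[0]+P[1]-P[2]-P[3])/2;x=(P[1]+P[2]-P[0]-P[3])/2;c=P.mean(0)
    yaw=np.arctan2(y[1],y[0])-np.pi/2;print("len",np.linalg.norm(y),np.linalg.norm(x),"yaw deg",np.degrees(yaw),np.degrees(np.arctan2(x[1],x[0])),"c",c.round(4))
    for q in(.06,-.075):print(q,(c[:2]+q*np.array([-np.sin(yaw),np.cos(yaw)])).round(4))
    print("knob",plane(n,f(*kn),.104).round(4),"btn",plane(n,f(*bt),.09).round(4))
k=tri([ray("side",sd(258,109)),ray("scene",sc(366,160))]);b=tri([ray("side",sd(205,340)),ray("scene",sc(156,224))]);print(k,b)
for n,uv in(("side",(275.7,250.5)),):pass
E
```

```text
side [[0.5236, 0.126, 0.07], [0.648, 0.0656, 0.07], [0.5367, -0.1698, 0.07], [0.4083, -0.1076, 0.07]]
len 0.26043959904371744 0.14049188900042195 yaw deg -25.78342421976684 -25.857065109083948 c [ 0.5292 -0.0214  0.07  ]
0.06 [0.5553 0.0326]
-0.075 [ 0.4965 -0.089 ]
knob [0.5556 0.0357 0.104 ] btn [ 0.4958 -0.0859  0.09  ]
scene [[0.5242, 0.1256, 0.07], [0.6525, 0.0616, 0.07], [0.5392, -0.1721, 0.07], [0.4113, -0.1107, 0.07]]
len 0.2607958056111899 0.14262300902715516 yaw deg -25.70090977645445 -26.10479658924643 c [ 0.5318 -0.0239  0.07  ]
0.06 [0.5578 0.0301]
-0.075 [ 0.4993 -0.0915]
knob [0.5613 0.0256 0.104 ] btn [ 0.498 -0.09   0.09 ]
(array([0.55540562, 0.03464231, 0.10059435]), [np.float64(0.0031357440382965202), np.float64(0.003135744038296594)]) (array([ 0.49567748, -0.08691227,  0.08881421]), [np.float64(0.0014900938270284163), np.float64(0.0014900938270283276)])
```

Knob axis is near (0.556, 0.032) and box yaw is about -25.8°. I'll travel at height, rolling by about -140° so that the jaws line up across the bar and the last joint keeps room for the turn.

```bash
cat > d.py <<'E'
import sys
from h import *
p=list(map(float,sys.argv[1:4]));yw=float(sys.argv[4])
st=r.read_state();M=R_.from_quat(st["eef_rot"]).as_matrix()
a=np.degrees(np.arctan2(M[1,1],M[0,1]))
print("t",st["time"],"pos",st["ee_pos"].round(4),"jawang",a.round(2),"roll needed",round(-((yw-a+180)%360-180),2),"tilt",M[:,0].round(4),"slide cm",(totool(p,st)*100).round(2),"F",st["ft_force"].round(2),"T",st["torque"].round(3),"w",round(st["width"],4),"j",st["joint_positions"].round(2))
E
python3 -m jog '[{"slide":[0,-2.7,-2.8],"roll":-7},{"slide":[0,-5.4,-5.6],"roll":-14},{"slide":[0,-8.1,-8.4],"roll":-21},{"slide":[0,-10.8,-11.2],"roll":-28},{"slide":[0,-13.5,-14],"roll":-35}]' 0.4 40; python3 d.py .556 .032 .2 64.2
```

```text
time: 0.57
ee_pos: [0.2538, -0.4401, 0.2219]
eef_rot: [-0.643, -0.295, 0.643, -0.294]
ft_force: [0.1, -0.8, 1.0]
width: 0.0616
t 0.5667 pos [ 0.2538 -0.4401  0.2219] jawang -40.8 roll needed -105.0 tilt [-7.0e-04  1.1e-03 -1.0e+00] slide cm [  2.21  -7.97 -55.49] F [ 0.11 -0.79  1.02] T [-0.016 -0.07  -0.008] w 0.0616 j [ 1.19  0.09 -0.25  1.75  0.02  1.3   0.23]
```

```bash
python3 -m jog '[{"slide":[0,-0.6,-4],"roll":-7},{"slide":[0,-1.2,-8],"roll":-14},{"slide":[0,-1.8,-12],"roll":-21},{"slide":[0,-2.4,-16],"roll":-28},{"slide":[0,-3,-20],"roll":-35}]' ; python3 d.py .556 .032 .2 64.2
```

```text
time: 0.98
ee_pos: [0.3622, -0.2673, 0.2219]
eef_rot: [-0.523, -0.476, 0.523, -0.475]
ft_force: [0.8, -0.7, -0.6]
width: 0.0524
t 0.9833 pos [ 0.3622 -0.2673  0.2219] jawang -5.47 roll needed -69.67 tilt [-8.e-04  7.e-04 -1.e+00] slide cm [  2.2   16.44 -31.64] F [ 0.77 -0.73 -0.59] T [-0.059 -0.157 -0.021] w 0.0524 j [ 1.   -0.03 -0.45  1.88 -0.02  1.3   0.46]
```

```bash
python3 -m jog '[{"slide":[0,1.8,-3.6],"roll":-7},{"slide":[0,3.6,-7.2],"roll":-14},{"slide":[0,5.4,-10.8],"roll":-21},{"slide":[0,7.2,-14.4],"roll":-28},{"slide":[0,9,-18],"roll":-35}]' ; python3 d.py .556 .032 .2 64.2
```

```text
time: 1.4
ee_pos: [0.4695, -0.0948, 0.2221]
eef_rot: [0.354, 0.612, -0.354, 0.612]
ft_force: [1.0, -1.1, 0.5]
width: 0.0522
t 1.4 pos [ 0.4695 -0.0948  0.2221] jawang 29.86 roll needed -34.34 tilt [-5.e-04  1.e-04 -1.e+00] slide cm [ 2.21 13.82 -6.69] F [ 1.01 -1.1   0.52] T [-0.044 -0.205 -0.039] w 0.0522 j [ 0.77  0.05 -0.68  1.8   0.03  1.3   0.6 ]
```

```bash
python3 -m jog '[{"slide":[0.2,3.5,-1.7],"roll":-7},{"slide":[0.4,7,-3.4],"roll":-14},{"slide":[0.7,10.5,-5.1],"roll":-21},{"slide":[0.7,13.8,-6.7],"roll":-28},{"slide":[0.7,13.8,-6.7],"roll":-34.3}]'; python3 -m jog '[{"slide":[0,0,0],"roll":0},{"slide":[0,0,0],"roll":0}]'; python3 d.py .556 .032 .2 64.2; python3 - <<'E'
from h import *
st=r.read_state();im=r.camera("wrist");cv2.imwrite("pics/w1.png",im[:,:,::-1])
E
```

```text
time: 1.82
ee_pos: [0.5573, 0.0396, 0.2146]
eef_rot: [0.155, 0.691, -0.152, 0.69]
ft_force: [-0.2, 0.5, 0.4]
width: 0.052
time: 1.98
ee_pos: [0.5571, 0.0405, 0.2142]
eef_rot: [0.156, 0.691, -0.152, 0.689]
ft_force: [-0.6, -0.4, 0.1]
width: 0.0527
t 1.9833 pos [0.5571 0.0405 0.2142] jawang 64.89 roll needed 0.69 tilt [-0.0011  0.0057 -1.    ] slide cm [ 1.41 -0.83  0.27] F [-0.57 -0.42  0.09] T [ 0.022 -0.149  0.03 ] w 0.0527 j [ 0.55  0.29 -0.84  1.62  0.22  1.33  0.82]
```

View pics/w1.png

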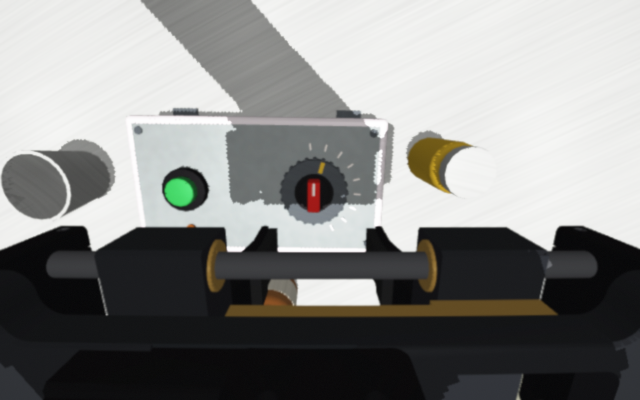

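The wrist view shows the knob at about (314,195) with the bar nearly vertical in the image, the yellow mark at (321,167) and the button at (180,191). I'll measure the bar and ring more finely.

```bash
cat > wk.py <<'E'
from h import *
import sys
def meas(f,z=.104):
    st=r.read_state();im=r.camera("wrist");cv2.imwrite(f,im[:,:,::-1])
    a=im.astype(int);m=mask(im,"red");B,l=blobs(m,20);
    b=max((b for b in B if b[0][1]<260),key=lambda b:b[1][4]);print(b)
    x,y,w,h=b[1][:4];sub=im[max(0,y-40):y+h+40,x-50:x+w+50]
    cv2.imwrite(f.replace(".png","c.png"),cv2.resize(sub[:,:,::-1],None,fx=5,fy=5,interpolation=2));print("crop off",x-50,max(0,y-40))
    i=list(map(tuple,np.argwhere(mask(im,"yellow")[:,:]>0)))
    g=[b for b in blobs(mask(im,"green"),20)[0]]
    print("green",g,"yellow",[q for q in blobs(mask(im,"yellow"),5)[0]])
    return st,im,b
if __name__=="__main__":
    st,im,b=meas(sys.argv[1])
    print("knob",plane("wrist",b[0],.104,st).round(4),{k:np.round(st[k],4).tolist() for k in("ee_pos","eef_rot")})
E
python3 wk.py pics/w2.png
```

```text
([314.2, 195.5], [308, 179, 14, 33, 379])
crop off 258 139
green [([181.5, 191.0], [165, 176, 34, 31, 813])] yellow [([431.2, 157.9], [410, 138, 59, 54, 1445]), ([322.3, 166.9], [320, 162, 6, 11, 45]), ([177.9, 192.9], [173, 180, 13, 24, 98]), ([192.1, 225.7], [190, 225, 5, 2, 7]), ([213.9, 265.3], [207, 240, 18, 51, 372]), ([428.8, 265.7], [419, 240, 17, 51, 365]), ([396.7, 308.9], [226, 296, 330, 20, 3788])]
knob [0.5522 0.0344 0.104 ] {'ee_pos': [0.557, 0.0393, 0.2143], 'eef_rot': [0.1561, 0.6907, -0.153, 0.6893]}
```

View pics/w2c.png

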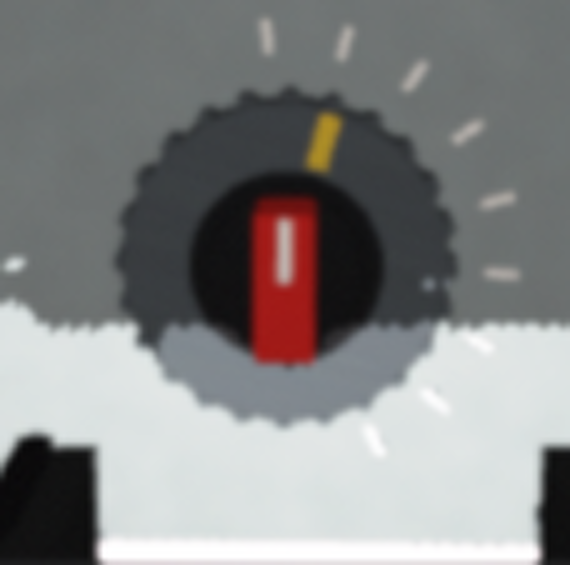

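```bash
python3 - <<'E'
from h import *
st=dict(ee_pos=np.array([0.557,0.0393,0.2143]),eef_rot=[0.1561,0.6907,-0.153,0.6893])
# fitted bar side edges from mask, image orientation
im=cv2.imread("pics/w2.png")[:,:,::-1];m=mask(im,"red");rows=range(186,208)
w=lambda v:np.where(m[v,290:340])[0]+290
L=np.array([(w(v).min()-.5,v) for v in rows]);Rr=np.array([(w(v).max()+.5,v) for v in rows])
for n,E in(("L",L),("R",Rr)):
    c=np.polyfit(E[:,1],E[:,0],1);print(n,c)
    a=plane("wrist",(np.polyval(c,186),186),.104,st);b=plane("wrist",(np.polyval(c,207),207),.104,st)
    d=b-a;print(a.round(4),b.round(4),"dir",np.degrees(np.arctan2(d[1],d[0])))
col=m[:,315];print(np.where(m[150:260,312:318].any(1))[0][[0,-1]]+150)
e=plane("wrist",(314.4,211.5),.104,st);h=np.array([.9,-.435,0]);print("end+x",e.round(4),"centre",(e-.015*h).round(4))
print("hub/ring u", plane("wrist",(314.9,190),.084,st).round(4),"btn",plane("wrist",(180,191),.089,st).round(4))
# perpendicular coordinate (along housing y)
hy=np.array([.435,.9,0])
for q in ((314.4,205,.104),(314.9,190,.084)):print(plane("wrist",q[:2],q[2],st)@hy)
print("model",[np.array(p)@hy for p in([.5553,.0326,0],[.5578,.0301,0])],"tcp",st["ee_pos"]@hy)
E
```

```text
L [9.21495072e-17 3.07500000e+02]
[0.5411 0.0326 0.104 ] [0.5597 0.0236 0.104 ] dir -25.905538650225882
R [-4.06549972e-02  3.28670525e+02]
[0.5466 0.0443 0.104 ] [0.565  0.0347 0.104 ] dir -27.514515249379464
[179 211]
end+x [0.5667 0.0277 0.104 ] centre [0.5532 0.0342 0.104 ]
hub/ring u [0.5516 0.035  0.084 ] btn [ 0.4934 -0.0877  0.089 ]
0.2713713835545674
0.27145875740764736
model [np.float64(0.2708955), np.float64(0.26973299999999995)] tcp 0.277665
```

```bash
python3 d.py .554 .0331 .125 64
```

```text
t 2.0833 pos [0.557  0.0385 0.2145] jawang 64.7 roll needed 0.7 tilt [-6.0e-04  4.1e-03 -1.0e+00] slide cm [ 8.95 -0.65 -0.02] F [ 0.71 -0.04 -0.79] T [ 0.02  -0.124  0.035] w 0.0528 j [ 0.55  0.29 -0.83  1.62  0.22  1.33  0.82]
```

```bash
python3 -m jog '[{"slide":[2.5,-0.3,0],"roll":0.3},{"slide":[5,-0.6,0],"roll":0.7},{"slide":[7.5,-0.65,0],"roll":0.7},{"slide":[8.9,-0.65,0],"roll":0.7},{"slide":[8.9,-0.65,0],"roll":0.7}]' 0.55; python3 -m jog '[{"slide":[0,0,0],"roll":0},{"slide":[0,0,0],"roll":0},{"slide":[0,0,0],"roll":0}]';  python3 d.py .554 .0331 .125 64; python3 wk.py pics/w3.png
```

```text
time: 2.5
ee_pos: [0.5521, 0.0309, 0.1227]
eef_rot: [0.161, 0.691, -0.16, 0.687]
ft_force: [-1.0, 0.6, -0.3]
width: 0.0397
time: 2.75
ee_pos: [0.5527, 0.0304, 0.1239]
eef_rot: [0.162, 0.69, -0.161, 0.687]
ft_force: [0.2, 0.7, 1.3]
width: 0.0393
t 2.75 pos [0.5527 0.0304 0.1239] jawang 63.63 roll needed -0.37 tilt [-0.0033  0.0024 -1.    ] slide cm [-0.11  0.3  -0.  ] F [0.2  0.69 1.3 ] T [-0.003 -0.167 -0.027] w 0.0393 j [ 0.54  0.36 -0.8   1.74  0.28  1.16  0.77]
([326.9, 227.3], [318, 202, 19, 50, 823])
crop off 268 162
green [([138.1, 220.3], [116, 201, 48, 43, 1379])] yellow [([487.9, 169.3], [446, 139, 102, 78, 4110]), ([336.8, 185.6], [333, 178, 9, 16, 91]), ([142.0, 220.3], [135, 209, 17, 22, 111]), ([236.5, 265.9], [231, 241, 14, 50, 309]), ([406.2, 266.1], [399, 241, 13, 50, 298]), ([376.4, 309.4], [201, 301, 327, 15, 3562])]
knob [0.5515 0.035  0.104 ] {'ee_pos': [0.5527, 0.0304, 0.1239], 'eef_rot': [0.1619, 0.6898, -0.1607, 0.6871]}
```

View pics/w3c.png

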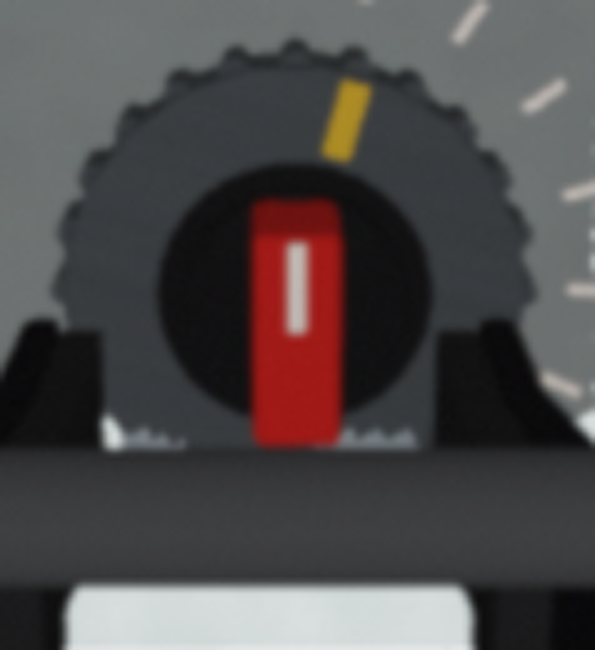

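```bash
python3 - <<'E'
from h import *
st=dict(ee_pos=np.array([0.5527,0.0304,0.1239]),eef_rot=[0.1619,0.6898,-0.1607,0.6871])
f=lambda x,y:(268+x/5-.4,162+y/5-.4)
hx=np.array([.8988,-.4384,0]);hy=np.array([.4384,.8988,0])
for n,uv,z,o in(("bar -x edge",(297,235),.104,.015),("bar +x edge",(297,447),.104,-.015),("hub -x",(296.5,163),.087,.0165),("mid",(297,341),.104,0)):
    p=plane("wrist",f(*uv),z,st)+o*hx;print(n,p.round(4),p@hx,p@hy)
for x in(251,342):
    a=plane("wrist",f(x,250),.104,st);b=plane("wrist",f(x+ (0),440),.104,st);print(a@hy,b@hy,np.degrees(np.arctan2(*(b-a)[1::-1])))
p=plane("wrist",f(160,290),.087,st);q=plane("wrist",f(433,290),.087,st);print("hub L/R",p@hy,q@hy)
print("tcp",st["ee_pos"]@hx,st["ee_pos"]@hy)
print("yellow",plane("wrist",(336.8,185.6),.084,st), "jar", plane("wrist",(487,169),.115,st))
E
```

```text
bar -x edge [0.5535 0.0341 0.104 ] 0.48252514588155226 0.27328662054719255
bar +x edge [0.5532 0.0342 0.104 ] 0.48221330663507106 0.2732545611297413
hub -x [0.55   0.0361 0.087 ] 0.47856653969838436 0.2735518349445001
mid [0.5531 0.0343 0.104 ] 0.4820749005228312 0.27327045959792007
0.2673246472636931 0.26708194911394567 -26.52323476035593
0.27911512410198813 0.279295784864209 -25.612913888051406
hub L/R 0.25405300637781686 0.29301169038162556
tcp 0.48343939999999996 0.2696272
yellow [0.53339242 0.05199423 0.084     ] jar [0.55712519 0.13733098 0.115     ]
```

The bar, with centre at crop (297,341), lies 3.7 mm to +y and 1 mm to -z of the TCP. Correct and descend to TCP z ≈ 0.0935.

```bash
python3 -m jog '[{"slide":[0.3,0.38,-0.1],"roll":-0.4},{"slide":[1.5,0.38,-0.1],"roll":-0.4},{"slide":[2.3,0.38,-0.1],"roll":-0.4},{"slide":[2.8,0.38,-0.1],"roll":-0.4},{"slide":[2.8,0.38,-0.1],"roll":-0.4}]' 0.65; python3 -m jog '[{"slide":[0,0,0],"roll":0},{"slide":[0,0,0],"roll":0}]';  python3 d.py .5533 .0342 .0935 64
```

```text
time: 3.22
ee_pos: [0.5524, 0.0345, 0.0941]
eef_rot: [0.159, 0.691, -0.158, 0.687]
ft_force: [0.6, -0.4, 0.7]
width: 0.0308
time: 3.38
ee_pos: [0.5522, 0.0345, 0.0938]
eef_rot: [0.159, 0.692, -0.158, 0.687]
ft_force: [-0.1, -0.1, 1.0]
width: 0.0302
t 3.3833 pos [0.5522 0.0345 0.0938] jawang 64.07 roll needed 0.07 tilt [-0.0065  0.0028 -1.    ] slide cm [0.03 0.02 0.11] F [-0.12 -0.09  1.02] T [-0.02  -0.132  0.041] w 0.0302 j [ 0.52  0.4  -0.79  1.76  0.31  1.11  0.74]
```

```bash
python3 -m jog '[{"slide":[0,0,0.1],"roll":0},{"slide":[0,0,0.1],"roll":0},{"slide":[0,0,0.1],"roll":0}]' 0.8; python3 -m jog '[{"slide":[0,0,0],"roll":0},{"slide":[0,0,0],"roll":0}]'; python3 d.py .5533 .0342 .0935 64; python3 wk.py pics/w4.png
```

```text
time: 3.63
ee_pos: [0.5533, 0.034, 0.0941]
eef_rot: [0.159, 0.691, -0.158, 0.687]
ft_force: [-1.1, 0.1, 0.5]
width: 0.0202
time: 3.8
ee_pos: [0.5535, 0.034, 0.0943]
eef_rot: [0.159, 0.691, -0.158, 0.687]
ft_force: [0.1, -0.8, -0.5]
width: 0.0178
t 3.8 pos [0.5535 0.034  0.0943] jawang 64.06 roll needed 0.06 tilt [-0.0057  0.0028 -1.    ] slide cm [ 0.08  0.01 -0.02] F [ 0.13 -0.81 -0.48] T [ 0.07  -0.143  0.012] w 0.0178 j [ 0.52  0.4  -0.79  1.76  0.31  1.11  0.74]
([321.5, 233.4], [311, 216, 22, 36, 664])
crop off 261 176
green [([109.0, 233.4], [82, 213, 53, 39, 1601])] yellow [([508.2, 178.9], [456, 144, 126, 90, 5982]), ([333.8, 197.4], [329, 189, 11, 18, 125]), ([107.5, 224.9], [106, 223, 4, 5, 8]), ([115.4, 236.8], [111, 228, 11, 19, 60]), ([273.9, 266.4], [271, 241, 9, 50, 211]), ([368.8, 267.0], [364, 241, 9, 50, 212]), ([132.4, 289.0], [127, 284, 12, 11, 103]), ([336.2, 309.5], [160, 301, 327, 15, 3577])]
knob [0.5442 0.0385 0.104 ] {'ee_pos': [0.5535, 0.034, 0.0943], 'eef_rot': [0.1592, 0.6913, -0.1582, 0.6869]}
```

View pics/w4c.png

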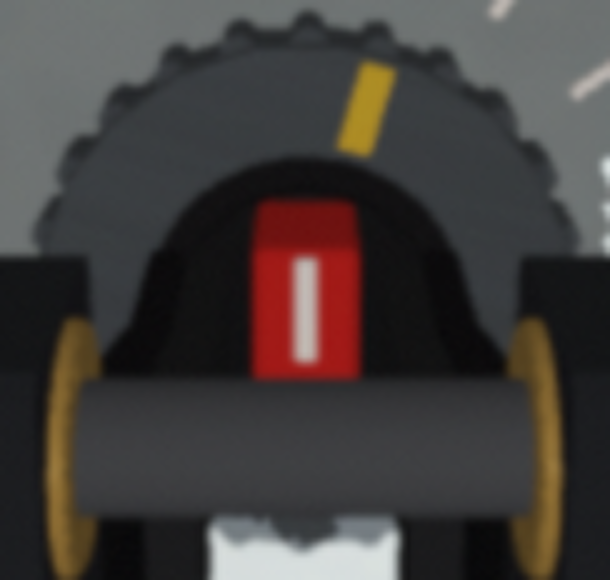

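The bar is centred between the fingers (crop 307, with fingers symmetric about it), and the mark is visible and clear of them. I lower 0.5 mm and grip.

```bash
python3 -m jog '[{"slide":[0.05,0,0],"roll":0},{"slide":[0.05,0,0],"roll":0},{"slide":[0.05,0,0],"roll":0},{"slide":[0.05,0,0],"roll":0}]' 1 40; python3 -m jog '[{"slide":[0,0,0],"roll":0},{"slide":[0,0,0],"roll":0},{"slide":[0,0,0],"roll":0}]'; python3 d.py .5533 .0342 .0875 64
```

```text
time: 4.18
ee_pos: [0.5535, 0.0341, 0.0937]
eef_rot: [0.159, 0.691, -0.158, 0.687]
ft_force: [-0.0, 0.6, -0.1]
width: 0.0119
time: 4.43
ee_pos: [0.5535, 0.0341, 0.0937]
eef_rot: [0.159, 0.691, -0.158, 0.687]
ft_force: [0.3, 1.0, -0.5]
width: 0.0113
t 4.4333 pos [0.5535 0.0341 0.0937] jawang 64.06 roll needed 0.06 tilt [-0.0057  0.003  -1.    ] slide cm [ 0.62 -0.   -0.01] F [ 0.34  1.   -0.52] T [ 0.121 -0.201 -0.047] w 0.0113 j [ 0.52  0.4  -0.79  1.76  0.31  1.11  0.74]
```

```bash
python3 -m jog '[{"slide":[0.2,0,0],"roll":0},{"slide":[0.4,0,0],"roll":0},{"slide":[0.6,0,0],"roll":0},{"slide":[0.6,0,0],"roll":0},{"slide":[0.6,0,0],"roll":0}]'; python3 d.py .5533 .0342 .0875 64
```

```text
time: 4.85
ee_pos: [0.5538, 0.0342, 0.0882]
eef_rot: [0.159, 0.691, -0.158, 0.687]
ft_force: [-1.5, 0.5, 6.9]
width: 0.0114
t 4.85 pos [0.5538 0.0342 0.0882] jawang 64.06 roll needed 0.06 tilt [-0.0049  0.0028 -1.    ] slide cm [ 0.07 -0.02 -0.04] F [-1.51  0.54  6.9 ] T [ 0.101  0.201 -0.032] w 0.0114 j [ 0.51  0.41 -0.79  1.77  0.32  1.1   0.74]
```

```bash
python3 -m jog '[{"slide":[0.07,0,0],"roll":2},{"slide":[0.07,0,0],"roll":4},{"slide":[0.07,0,0],"roll":6},{"slide":[0.07,0,0],"roll":8},{"slide":[0.07,0,0],"roll":10}]'; python3 d.py .5533 .0342 .0875 54
```

```text
time: 5.27
ee_pos: [0.554, 0.0343, 0.088]
eef_rot: [0.219, 0.674, -0.218, 0.671]
ft_force: [-1.8, 0.0, 8.0]
width: 0.0113
t 5.2667 pos [0.554  0.0343 0.088 ] jawang 53.97 roll needed -0.03 tilt [-0.0045  0.0027 -1.    ] slide cm [ 0.05 -0.05 -0.05] F [-1.81  0.03  7.98] T [0.071 0.427 0.039] w 0.0113 j [ 0.49  0.4  -0.76  1.77  0.3   1.1   0.57]
```

```bash
python3 -m jog '[{"slide":[0.07,0,0],"roll":3},{"slide":[0.07,0,0],"roll":6},{"slide":[0.07,0,0],"roll":9},{"slide":[0.07,0,0],"roll":12},{"slide":[0.07,0,0],"roll":15}]'; python3 d.py .5533 .0342 .0875 39
```

```text
time: 5.68
ee_pos: [0.5542, 0.0344, 0.0878]
eef_rot: [0.306, 0.639, -0.305, 0.636]
ft_force: [-2.3, 0.1, 7.7]
width: 0.0113
t 5.6833 pos [0.5542 0.0344 0.0878] jawang 38.83 roll needed -0.17 tilt [-0.004   0.0025 -1.    ] slide cm [ 0.03 -0.08 -0.04] F [-2.34  0.1   7.67] T [0.083 0.475 0.021] w 0.0113 j [ 0.45  0.39 -0.71  1.77  0.28  1.09  0.33]
```

```bash
python3 -m jog '[{"slide":[0.05,-0.04,-0.03],"roll":3},{"slide":[0.05,-0.04,-0.03],"roll":6},{"slide":[0.05,-0.04,-0.03],"roll":9},{"slide":[0.05,-0.04,-0.03],"roll":12},{"slide":[0.05,-0.04,-0.03],"roll":15}]'; python3 d.py .5533 .0342 .0875 24
```

```text
time: 6.1
ee_pos: [0.5541, 0.0346, 0.0879]
eef_rot: [0.387, 0.593, -0.387, 0.591]
ft_force: [-1.3, -0.1, 8.0]
width: 0.0117
t 6.1 pos [0.5541 0.0346 0.0879] jawang 23.69 roll needed -0.31 tilt [-0.003   0.0024 -1.    ] slide cm [ 0.04 -0.09  0.  ] F [-1.27 -0.1   7.99] T [0.122 0.19  0.004] w 0.0117 j [ 0.42  0.38 -0.66  1.77  0.26  1.08  0.08]
```

```bash
python3 wk.py pics/w5.png
```

```text
([320.9, 234.5], [310, 219, 22, 33, 580])
crop off 260 179
green [] yellow [([447.2, 59.9], [406, 0, 112, 100, 5323]), ([301.4, 202.4], [295, 194, 14, 18, 130]), ([285.5, 252.4], [283, 241, 7, 28, 98]), ([357.3, 265.5], [353, 240, 8, 51, 182]), ([285.1, 281.4], [283, 270, 7, 21, 83]), ([324.3, 309.5], [147, 301, 327, 15, 3568])]
knob [0.5487 0.0453 0.104 ] {'ee_pos': [0.5541, 0.0346, 0.0879], 'eef_rot': [0.3868, 0.5933, -0.3866, 0.5906]}
```

View pics/w5.png

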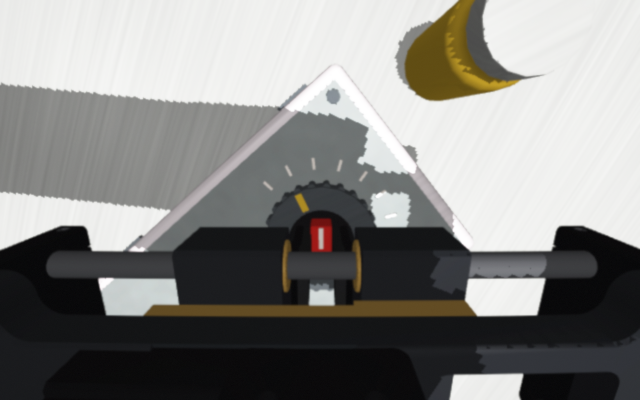

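The bar turns with the gripper (white line vertical at (321,235)) and the yellow mark has stayed put on the box. Now 2.5° per call, feeling for the stop.

```bash
python3 -m jog '[{"slide":[0.05,-0.06,0],"roll":1},{"slide":[0.05,-0.06,0],"roll":2},{"slide":[0.05,-0.06,0],"roll":3},{"slide":[0.05,-0.06,0],"roll":4},{"slide":[0.05,-0.06,0],"roll":5}]'; python3 d.py .5533 .0342 .0875 18.7
```

```text
time: 6.57
ee_pos: [0.5541, 0.0346, 0.0881]
eef_rot: [0.414, 0.575, -0.413, 0.573]
ft_force: [-0.4, 1.4, 7.2]
width: 0.0117
t 6.5667 pos [0.5541 0.0346 0.0881] jawang 18.41 roll needed -0.29 tilt [-0.0017  0.0024 -1.    ] slide cm [ 0.06 -0.09  0.01] F [-0.44  1.43  7.21] T [0.105 0.146 0.007] w 0.0117 j [ 0.4   0.37 -0.65  1.77  0.25  1.08 -0.01]
```

```bash
python3 -m jog '[{"slide":[0.05,-0.03,0],"roll":0.8},{"slide":[0.05,-0.03,0],"roll":1.6},{"slide":[0.05,-0.03,0],"roll":2.5}]'; python3 d.py .5533 .0342 .0875 16.2
```

```text
time: 6.82
ee_pos: [0.5542, 0.0346, 0.0882]
eef_rot: [0.427, 0.565, -0.426, 0.564]
ft_force: [-1.1, -0.7, 7.5]
width: 0.0115
t 6.8167 pos [0.5542 0.0346 0.0882] jawang 15.88 roll needed -0.32 tilt [-7.0e-04  2.3e-03 -1.0e+00] slide cm [ 0.07 -0.1   0.01] F [-1.08 -0.74  7.47] T [0.065 0.247 0.028] w 0.0115 j [ 0.4   0.37 -0.64  1.77  0.25  1.08 -0.05]
```

```bash
python3 -m jog '[{"slide":[0.09,-0.03,0],"roll":0.8},{"slide":[0.09,-0.03,0],"roll":1.6},{"slide":[0.09,-0.03,0],"roll":2.5}]'; python3 d.py .5533 .0342 .0875 13.4
```

```text
time: 7.07
ee_pos: [0.5543, 0.0346, 0.0879]
eef_rot: [0.439, 0.555, -0.438, 0.554]
ft_force: [-1.0, 0.5, 7.6]
width: 0.0112
t 7.0667 pos [0.5543 0.0346 0.0879] jawang 13.35 roll needed -0.05 tilt [ 1.0e-04  2.1e-03 -1.0e+00] slide cm [ 0.04 -0.11  0.02] F [-0.98  0.48  7.61] T [0.021 0.316 0.047] w 0.0112 j [ 0.39  0.37 -0.63  1.78  0.24  1.08 -0.09]
```

```bash
python3 -m jog '[{"slide":[0.08,-0.03,0],"roll":0.8},{"slide":[0.08,-0.03,0],"roll":1.6},{"slide":[0.08,-0.03,0],"roll":2.5}]'; python3 d.py .5533 .0342 .0875 10.9
```

```text
time: 7.32
ee_pos: [0.5543, 0.0347, 0.0876]
eef_rot: [0.451, 0.545, -0.45, 0.545]
ft_force: [-2.5, 1.4, 7.6]
width: 0.0115
t 7.3167 pos [0.5543 0.0347 0.0876] jawang 10.82 roll needed -0.08 tilt [ 8.0e-04  2.1e-03 -1.0e+00] slide cm [ 0.01 -0.11  0.03] F [-2.53  1.36  7.57] T [0.056 0.341 0.084] w 0.0115 j [ 0.39  0.37 -0.63  1.78  0.24  1.07 -0.13]
```

```bash
python3 -m jog '[{"slide":[0.06,-0.05,0.02],"roll":0.7},{"slide":[0.06,-0.05,0.02],"roll":1.4},{"slide":[0.06,-0.05,0.02],"roll":2}]'; python3 d.py .5533 .0342 .0875 8.8
```

```text
time: 7.57
ee_pos: [0.5543, 0.0346, 0.0877]
eef_rot: [0.461, 0.537, -0.459, 0.537]
ft_force: [-1.5, -0.2, 6.8]
width: 0.0111
t 7.5667 pos [0.5543 0.0346 0.0877] jawang 8.79 roll needed -0.01 tilt [ 0.0018  0.002  -1.    ] slide cm [ 0.02 -0.1   0.02] F [-1.46 -0.16  6.82] T [ 0.172  0.3   -0.027] w 0.0111 j [ 0.38  0.36 -0.62  1.78  0.24  1.07 -0.17]
```

```bash
python3 - <<'E'
from h import *
for i in range(3):
    r.camera("side");s=r.read_state();print(s["time"],s["torque"].round(3),s["ft_force"].round(2))
E
```

```text
7.6167 [0.148 0.353 0.041] [-1.87  0.76  6.96]
7.6667 [0.187 0.312 0.042] [-1.15  0.42  7.57]
7.7167 [0.093 0.311 0.028] [-1.68  0.31  7.9 ]
```

```bash
python3 -m jog '[{"slide":[0.08,-0.05,0.02],"roll":0.8},{"slide":[0.08,-0.05,0.02],"roll":1.6},{"slide":[0.08,-0.05,0.02],"roll":2.5}]'; python3 d.py .5533 .0342 .0875 6.3
```

```text
time: 7.97
ee_pos: [0.5543, 0.0346, 0.0876]
eef_rot: [0.473, 0.526, -0.471, 0.527]
ft_force: [-1.5, 0.7, 7.8]
width: 0.0114
t 7.9667 pos [0.5543 0.0346 0.0876] jawang 6.29 roll needed -0.01 tilt [ 0.0029  0.002  -1.    ] slide cm [ 0.01 -0.1   0.03] F [-1.46  0.67  7.8 ] T [0.149 0.294 0.052] w 0.0114 j [ 0.38  0.36 -0.61  1.78  0.23  1.07 -0.21]
```

```bash
python3 -m jog '[{"slide":[0.07,-0.05,0.02],"roll":0.8},{"slide":[0.07,-0.05,0.02],"roll":1.6},{"slide":[0.07,-0.05,0.02],"roll":2.5}]'; python3 d.py .5533 .0342 .0875 3.8
```

```text
time: 8.22
ee_pos: [0.5542, 0.0346, 0.0875]
eef_rot: [0.485, 0.516, -0.482, 0.517]
ft_force: [-0.7, 0.6, 7.6]
width: 0.0112
t 8.2167 pos [0.5542 0.0346 0.0875] jawang 3.77 roll needed -0.03 tilt [ 0.004   0.0021 -1.    ] slide cm [ 0.   -0.09  0.03] F [-0.75  0.61  7.62] T [0.157 0.263 0.022] w 0.0112 j [ 0.37  0.36 -0.61  1.78  0.23  1.07 -0.25]
```

```bash
python3 -m jog '[{"slide":[0.05,-0.05,0.02],"roll":0.8},{"slide":[0.05,-0.05,0.02],"roll":1.6},{"slide":[0.05,-0.05,0.02],"roll":2.5}]'; python3 d.py .5533 .0342 .0875 1.3
```

```text
time: 8.47
ee_pos: [0.5542, 0.0346, 0.0877]
eef_rot: [0.496, 0.505, -0.493, 0.506]
ft_force: [-1.4, 0.4, 8.2]
width: 0.0117
t 8.4667 pos [0.5542 0.0346 0.0877] jawang 1.24 roll needed -0.06 tilt [ 0.0051  0.0021 -1.    ] slide cm [ 0.02 -0.09  0.04] F [-1.4   0.4   8.23] T [ 0.09   0.29  -0.041] w 0.0117 j [ 0.37  0.36 -0.6   1.78  0.23  1.07 -0.29]
```

```bash
python3 -m jog '[{"slide":[0.07,-0.05,0.02],"roll":0.8},{"slide":[0.07,-0.05,0.02],"roll":1.6},{"slide":[0.07,-0.05,0.02],"roll":2.5}]'; python3 d.py .5533 .0342 .0875 -1.3
```

```text
time: 8.72
ee_pos: [0.5542, 0.0346, 0.0877]
eef_rot: [0.508, 0.493, -0.503, 0.495]
ft_force: [-0.2, 0.7, 7.6]
width: 0.0111
t 8.7167 pos [0.5542 0.0346 0.0877] jawang -1.29 roll needed 0.01 tilt [ 0.0063  0.0021 -1.    ] slide cm [ 0.02 -0.09  0.04] F [-0.23  0.68  7.65] T [ 0.085  0.254 -0.016] w 0.0111 j [ 0.36  0.35 -0.59  1.78  0.22  1.06 -0.33]
```

```bash
python3 -m jog '[{"slide":[0.07,-0.05,0.02],"roll":0.8},{"slide":[0.07,-0.05,0.02],"roll":1.6},{"slide":[0.07,-0.05,0.02],"roll":2.5}]'; python3 d.py .5533 .0342 .0875 -3.8
```

```text
time: 8.97
ee_pos: [0.5542, 0.0346, 0.0877]
eef_rot: [0.519, 0.482, -0.514, 0.484]
ft_force: [-1.1, 0.2, 6.5]
width: 0.0116
t 8.9667 pos [0.5542 0.0346 0.0877] jawang -3.82 roll needed -0.02 tilt [ 0.0075  0.0021 -1.    ] slide cm [ 0.02 -0.09  0.05] F [-1.13  0.16  6.53] T [0.147 0.323 0.023] w 0.0116 j [ 0.35  0.35 -0.59  1.79  0.22  1.06 -0.38]
```

```bash
python3 -m jog '[{"slide":[0.07,-0.05,0.02],"roll":0.8},{"slide":[0.07,-0.05,0.02],"roll":1.6},{"slide":[0.07,-0.05,0.02],"roll":2.5}]'; python3 d.py .5533 .0342 .0875 -6.3;python3 wk.py pics/w6.png
```

```text
time: 9.22
ee_pos: [0.5542, 0.0346, 0.0877]
eef_rot: [0.53, 0.47, -0.524, 0.473]
ft_force: [-0.5, -0.6, 8.2]
width: 0.0115
t 9.2167 pos [0.5542 0.0346 0.0877] jawang -6.35 roll needed -0.05 tilt [ 0.0087  0.0021 -1.    ] slide cm [ 0.02 -0.09  0.05] F [-0.49 -0.57  8.25] T [ 0.103  0.276 -0.005] w 0.0115 j [ 0.35  0.35 -0.58  1.79  0.22  1.06 -0.42]
([321.1, 234.5], [310, 219, 23, 33, 588])
crop off 260 179
green [] yellow [([352.2, 26.1], [314, 0, 95, 59, 3561]), ([283.6, 217.5], [275, 211, 18, 14, 129]), ([285.5, 252.1], [283, 240, 7, 29, 100]), ([357.3, 266.4], [353, 241, 8, 50, 180]), ([285.1, 281.6], [283, 271, 7, 20, 80]), ([325.2, 309.6], [147, 301, 328, 15, 3574])]
knob [0.5548 0.0464 0.104 ] {'ee_pos': [0.5542, 0.0346, 0.0877], 'eef_rot': [0.5297, 0.47, -0.5241, 0.473]}
```

View pics/w6c.png

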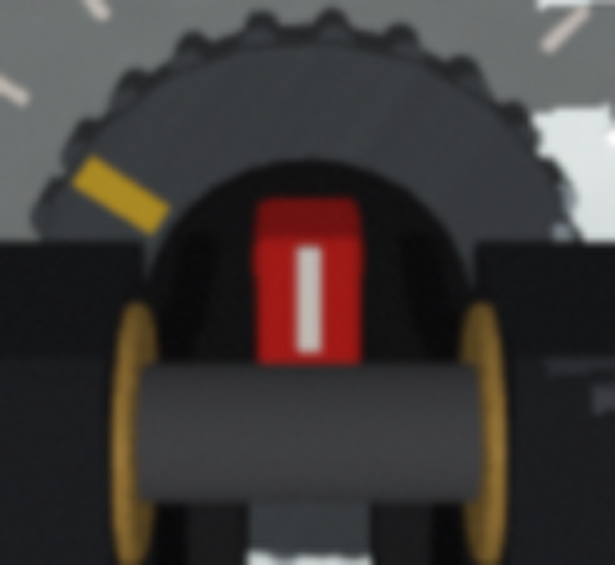

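The knob is still turning with the gripper, with no torque rise yet (about 70°), and the ring mark is unaffected.

```bash
python3 -m jog '[{"slide":[0.07,-0.05,0.02],"roll":0.8},{"slide":[0.07,-0.05,0.02],"roll":1.6},{"slide":[0.07,-0.05,0.02],"roll":2.5}]'; python3 d.py .5533 .0342 .0875 -8.8
```

```text
time: 9.52
ee_pos: [0.5542, 0.0346, 0.0877]
eef_rot: [0.541, 0.458, -0.534, 0.461]
ft_force: [-0.4, -0.2, 7.9]
width: 0.0117
t 9.5167 pos [0.5542 0.0346 0.0877] jawang -8.96 roll needed -0.16 tilt [ 0.0099  0.0021 -0.9999] slide cm [ 0.02 -0.09  0.06] F [-0.39 -0.21  7.86] T [0.136 0.321 0.08 ] w 0.0117 j [ 0.34  0.35 -0.57  1.79  0.21  1.06 -0.46]
```

```bash
python3 -m jog '[{"slide":[0.07,-0.05,0.02],"roll":0.7},{"slide":[0.07,-0.05,0.02],"roll":1.4},{"slide":[0.07,-0.05,0.02],"roll":2}]'; python3 d.py .5533 .0342 .0875 -10.9
```

```text
time: 9.77
ee_pos: [0.5542, 0.0347, 0.0877]
eef_rot: [0.549, 0.448, -0.542, 0.452]
ft_force: [-1.4, 0.4, 7.1]
width: 0.0117
t 9.7667 pos [0.5542 0.0347 0.0877] jawang -10.99 roll needed -0.09 tilt [ 0.0111  0.002  -0.9999] slide cm [ 0.02 -0.08  0.06] F [-1.42  0.43  7.09] T [0.087 0.255 0.06 ] w 0.0117 j [ 0.34  0.35 -0.57  1.79  0.21  1.06 -0.5 ]
```

```bash
python3 -m jog '[{"slide":[0.07,-0.05,0.02],"roll":0.7},{"slide":[0.07,-0.05,0.02],"roll":1.4},{"slide":[0.07,-0.05,0.02],"roll":2}]'; python3 d.py .5533 .0342 .0875 -12.9
```

```text
time: 10.02
ee_pos: [0.5545, 0.0346, 0.0877]
eef_rot: [0.557, 0.438, -0.549, 0.443]
ft_force: [0.1, -1.4, 7.0]
width: 0.0116
t 10.0167 pos [0.5545 0.0346 0.0877] jawang -13.0 roll needed -0.1 tilt [ 0.0129  0.0017 -0.9999] slide cm [ 0.02 -0.11  0.06] F [ 0.13 -1.39  7.02] T [-0.038  0.011  0.276] w 0.0116 j [ 0.33  0.34 -0.56  1.79  0.21  1.05 -0.53]
```

The torque jumped to 0.28, which is the stop. Confirm and relax by a small back-turn.

```bash
python3 -m jog '[{"slide":[0.06,0,0.0],"roll":-0.7},{"slide":[0.06,0,0],"roll":-0.7}]'; python3 d.py .5533 .0342 .0875 -12.9
```

```text
time: 10.18
ee_pos: [0.5547, 0.0346, 0.0876]
eef_rot: [0.555, 0.441, -0.547, 0.446]
ft_force: [-2.3, -0.1, 8.3]
width: 0.0115
t 10.1833 pos [0.5547 0.0346 0.0876] jawang -12.26 roll needed 0.64 tilt [ 0.0133  0.0015 -0.9999] slide cm [ 0.01 -0.12  0.07] F [-2.33 -0.11  8.31] T [-0.034  0.609  0.104] w 0.0115 j [ 0.34  0.34 -0.56  1.79  0.21  1.05 -0.52]
```

```bash
python3 -m jog '[{"slide":[-0.2,0,0.0],"roll":0},{"slide":[-0.4,0,0],"roll":0},{"slide":[-0.55,0,0],"roll":0},{"slide":[-0.55,0,0],"roll":0}]'; python3 d.py .5533 .0342 .0935 -12.9
```

```text
time: 10.52
ee_pos: [0.5546, 0.0346, 0.0933]
eef_rot: [0.554, 0.441, -0.547, 0.446]
ft_force: [-1.8, -0.1, 4.2]
width: 0.0117
t 10.5167 pos [0.5546 0.0346 0.0933] jawang -12.26 roll needed 0.64 tilt [ 0.0133  0.0014 -0.9999] slide cm [-0.02 -0.11  0.06] F [-1.81 -0.15  4.16] T [0.007 0.449 0.085] w 0.0117 j [ 0.34  0.34 -0.56  1.79  0.21  1.06 -0.51]
```

```bash
python3 -m jog '[{"slide":[-0.05,0,0.0],"roll":0},{"slide":[-0.05,0,0],"roll":0},{"slide":[-0.05,0,0],"roll":0},{"slide":[-0.05,0,0],"roll":0}]' 0.7; python3 d.py .5533 .0342 .0935 -12.9
```

```text
time: 10.85
ee_pos: [0.5545, 0.0346, 0.0936]
eef_rot: [0.554, 0.441, -0.547, 0.446]
ft_force: [0.3, -0.9, -0.0]
width: 0.0245
t 10.85 pos [0.5545 0.0346 0.0936] jawang -12.27 roll needed 0.63 tilt [ 0.0131  0.0015 -0.9999] slide cm [ 0.01 -0.11  0.06] F [ 0.29 -0.86 -0.01] T [-0.081 -0.104  0.009] w 0.0245 j [ 0.34  0.34 -0.56  1.79  0.2   1.06 -0.51]
```

```bash
python3 -m jog '[{"slide":[-1,0,0.0],"roll":0},{"slide":[-2.5,0,0],"roll":0},{"slide":[-5,0,0],"roll":0},{"slide":[-8,0,0],"roll":0},{"slide":[-10,0,0],"roll":0}]';python3 -m jog '[{"slide":[0,0,0.0],"roll":0},{"slide":[0,0,0],"roll":0},{"slide":[0,0,0],"roll":0}]'; python3 d.py .496 -.088 .15 -12.9; python3 wk.py pics/w7.png; python3 -c "
from h import *
im=r.camera('side');cv2.imwrite('pics/s7.png',cv2.resize(im[165:310,225:385,::-1],None,fx=4,fy=4,interpolation=2))"
```

```text
time: 11.27
ee_pos: [0.5537, 0.0347, 0.1968]
eef_rot: [0.555, 0.441, -0.546, 0.447]
ft_force: [0.4, 0.6, -0.2]
width: 0.0261
time: 11.52
ee_pos: [0.5534, 0.0347, 0.1965]
eef_rot: [0.555, 0.441, -0.546, 0.447]
ft_force: [0.9, -0.1, -0.5]
width: 0.0261
t 11.5167 pos [0.5534 0.0347 0.1965] jawang -12.25 roll needed 0.65 tilt [ 0.0151  0.0015 -0.9999] slide cm [ 4.55 -3.08 13.23] F [ 0.89 -0.14 -0.49] T [-0.031 -0.089 -0.012] w 0.0261 j [ 0.36  0.23 -0.58  1.68  0.14  1.26 -0.46]
([320.5, 201.5], [314, 183, 14, 36, 441])
crop off 264 143
green [] yellow [([324.4, 60.8], [299, 31, 59, 47, 952]), ([295.7, 184.3], [290, 181, 12, 8, 50]), ([259.4, 266.5], [256, 241, 10, 50, 247]), ([383.1, 252.7], [378, 241, 10, 28, 121]), ([383.5, 281.3], [378, 270, 10, 21, 113]), ([350.8, 309.5], [175, 301, 327, 15, 3601])]
knob [0.5537 0.0353 0.104 ] {'ee_pos': [0.5534, 0.0347, 0.1965], 'eef_rot': [0.5549, 0.4409, -0.546, 0.4467]}
```

View pics/w7.png

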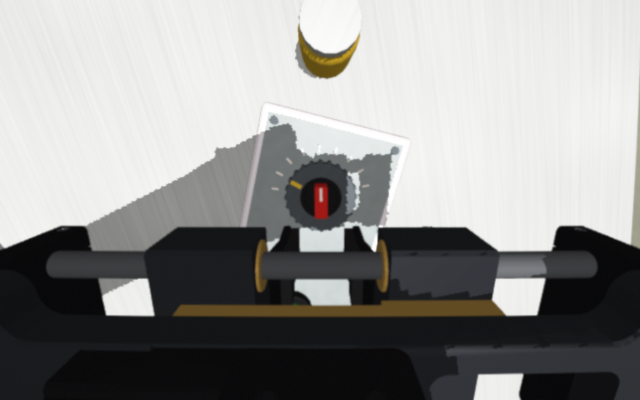

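View pics/s7.png

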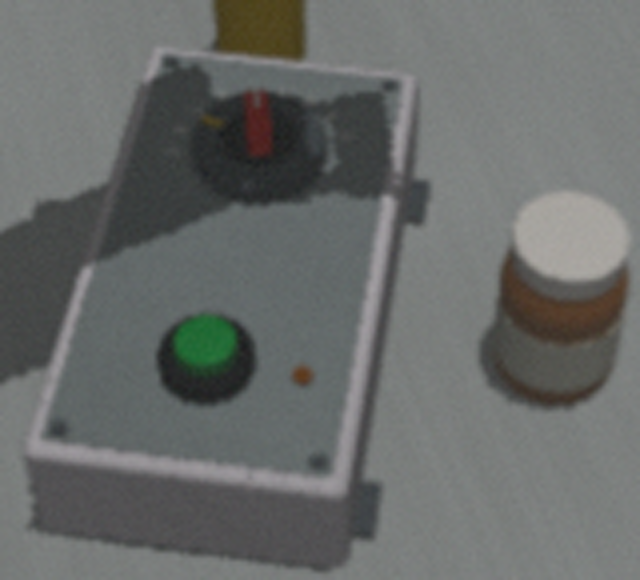

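```bash
python3 - <<'E'
from h import *
im=cv2.imread("pics/w7.png");a=cv2.resize(im[160:240,280:360],None,fx=6,fy=6,interpolation=2)
b=cv2.imread("pics/s7.png")[70:220,160:350];b=cv2.resize(b,None,fx=1.6,fy=1.6)
o=np.zeros((480,790,3),np.uint8);o[:,:480]=a;o[:240,484:484+304]=b[:240,:304];cv2.imwrite("pics/z7.png",o)
E
```

```text
(no output)
```

View pics/z7.png

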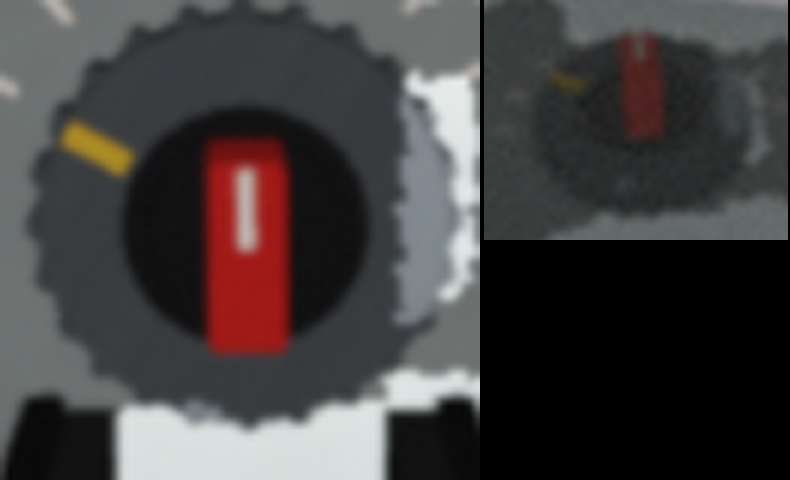

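The bar now lies about 76° from off and stands out: its image width of 13.8 px matches z = 0.104. The spring force had fallen to 0 on release, and the ring mark is at the same side-view pixel (211,120) as before. Next is the button, with the fingers shut.

```bash
python3 d.py .495 -.0874 .125 -12.3; python3 -m jog '[{"slide":[1.5,-0.8,3.3],"roll":0},{"slide":[3,-1.6,6.6],"roll":0},{"slide":[4.5,-2.4,9.9],"roll":0},{"slide":[6,-3.1,13.1],"roll":0},{"slide":[7,-3.1,13.2],"roll":0}]' 1 20;python3 -m jog '[{"slide":[0,0,0.0],"roll":0},{"slide":[0,0,0],"roll":0},{"slide":[0,0,0],"roll":0}]'; python3 d.py .495 -.0874 .095 -12.3; python3 -c "
from h import *
s=r.read_state();im=r.camera('wrist');cv2.imwrite('pics/w8.png',im[:,:,::-1])
for b in blobs(mask(im,'green'),20)[0]:print(b,plane('wrist',b[0],.089,s))
im=r.camera('scene');cv2.imwrite('pics/s8.png',cv2.resize(im[100:280,180:420,::-1],None,fx=3,fy=3,interpolation=2))"
```

```text
t 11.6167 pos [0.553  0.0346 0.1956] jawang -12.24 roll needed 0.06 tilt [ 0.0133  0.0016 -0.9999] slide cm [ 6.96 -3.17 13.18] F [-0.3   0.64 -0.74] T [-0.031 -0.078  0.033] w 0.0261 j [ 0.36  0.23 -0.58  1.68  0.14  1.26 -0.46]
time: 12.03
ee_pos: [0.4918, -0.0941, 0.1219]
eef_rot: [0.554, 0.44, -0.55, 0.444]
ft_force: [-0.0, -0.9, 0.6]
width: 0.0034
time: 12.28
ee_pos: [0.4921, -0.0932, 0.1221]
eef_rot: [0.554, 0.44, -0.55, 0.444]
ft_force: [-0.4, -0.2, 0.4]
width: 0.0008
t 12.2833 pos [ 0.4921 -0.0932  0.1221] jawang -12.62 roll needed -0.32 tilt [ 8.5e-03  3.0e-04 -1.0e+00] slide cm [ 2.71  0.13 -0.62] F [-0.35 -0.17  0.45] T [-0.046 -0.084 -0.041] w 0.0008 j [ 0.56  0.18 -0.5   1.89  0.09  1.09 -0.2 ]
([322.5, 211.9], [302, 193, 42, 42, 1250]) [ 0.49471544 -0.08447851  0.089     ]
```

View pics/w8.png

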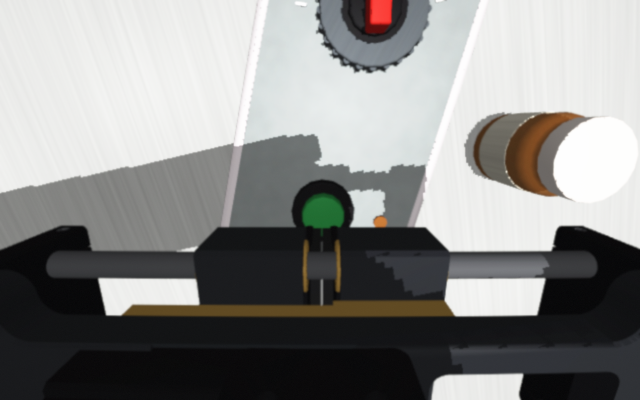

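View pics/s8.png

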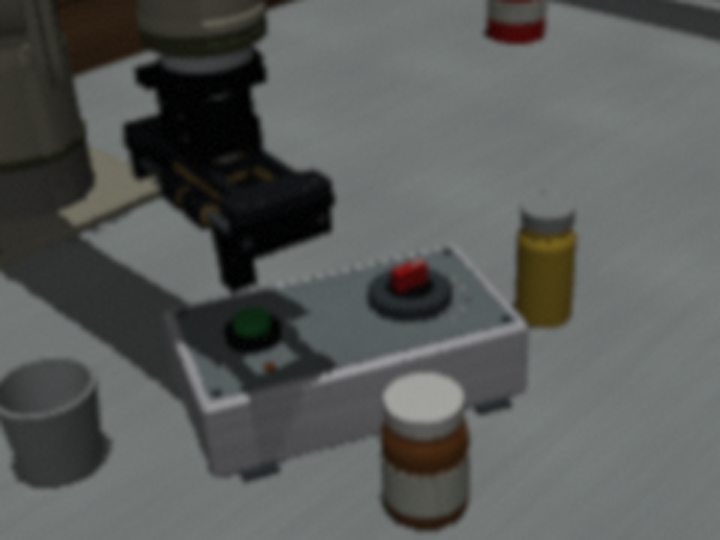

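The red bar clearly stands proud in the scene view at (408,277). The wrist view shows the button at (322,210), about 6 mm ahead of the TCP. Correct, then go down.

```bash
python3 -m jog '[{"slide":[0.5,0.1,-0.6],"roll":0},{"slide":[1.5,0.1,-0.6],"roll":0},{"slide":[2.4,0.1,-0.6],"roll":0},{"slide":[2.7,0.1,-0.6],"roll":0},{"slide":[2.7,0.1,-0.6],"roll":0}]'; python3 d.py .495 -.0874 .082 -12.3
```

```text
time: 12.8
ee_pos: [0.4944, -0.087, 0.0941]
eef_rot: [0.554, 0.441, -0.549, 0.444]
ft_force: [-0.1, -0.2, 1.1]
width: 0.0008
t 12.8 pos [ 0.4944 -0.087   0.0941] jawang -12.54 roll needed -0.24 tilt [ 7.4e-03  6.0e-04 -1.0e+00] slide cm [1.21 0.06 0.03] F [-0.06 -0.22  1.12] T [-0.016 -0.115  0.039] w 0.0008 j [ 0.54  0.21 -0.5   1.92  0.12  1.03 -0.23]
```

```bash
python3 -m jog '[{"slide":[0.4,0.05,0],"roll":0},{"slide":[0.7,0.05,0],"roll":0},{"slide":[0.9,0.05,0],"roll":0},{"slide":[1.0,0.05,0],"roll":0}]'; python3 d.py .495 -.0874 .082 -12.3
```

```text
time: 13.13
ee_pos: [0.4953, -0.0872, 0.0859]
eef_rot: [0.554, 0.441, -0.55, 0.444]
ft_force: [-11.5, 2.1, 32.2]
width: 0.0001
t 13.1333 pos [ 0.4953 -0.0872  0.0859] jawang -12.56 roll needed -0.26 tilt [ 7.9e-03 -1.0e-04 -1.0e+00] slide cm [ 0.39 -0.03  0.03] F [-11.49   2.08  32.23] T [ 0.419  2.733 -0.008] w 0.0001 j [ 0.54  0.23 -0.5   1.92  0.13  1.02 -0.24]
```

Force of 32 N at z = 0.086 means it's bottomed, or the tip is on the collar. I ease back up and read force against height to tell which.

```bash
python3 -m jog '[{"slide":[-0.03,0,0],"roll":0},{"slide":[-0.05,0,0],"roll":0}]'; python3 d.py .495 -.0874 .082 -12.3;  python3 -c "
from h import *
for n in('scene','side'):
  im=r.camera(n);cv2.imwrite('pics/%s9.png'%n,cv2.resize(im[170:280,220:330,::-1],None,fx=5,fy=5,interpolation=2))"
```

```text
time: 13.3
ee_pos: [0.4955, -0.0872, 0.0871]
eef_rot: [0.554, 0.44, -0.55, 0.444]
ft_force: [-0.9, 0.5, 4.2]
width: 0.0005
t 13.3 pos [ 0.4955 -0.0872  0.0871] jawang -12.56 roll needed -0.26 tilt [ 8.3e-03 -5.0e-04 -1.0e+00] slide cm [ 0.51 -0.05  0.03] F [-0.88  0.48  4.18] T [ 0.15   0.164 -0.009] w 0.0005 j [ 0.54  0.22 -0.5   1.92  0.13  1.02 -0.24]
```

View pics/scene9.png

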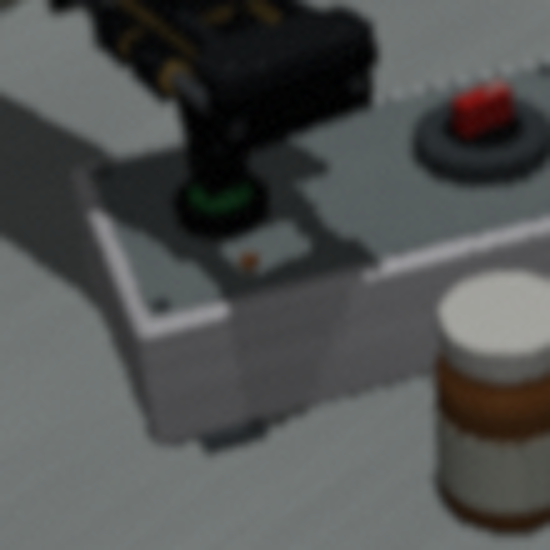

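```bash
python3 -m jog '[{"slide":[-0.1,0,0],"roll":0},{"slide":[-0.1,0,0],"roll":0},{"slide":[-0.1,0,0],"roll":0}]'; python3 d.py .495 -.0874 .082 -12.3|cut -c1-220; python3 -m jog '[{"slide":[-0.1,0,0],"roll":0},{"slide":[-0.1,0,0],"roll":0},{"slide":[-0.1,0,0],"roll":0}]'; python3 -m jog '[{"slide":[-0.1,0,0],"roll":0},{"slide":[-0.1,0,0],"roll":0},{"slide":[-0.1,0,0],"roll":0}]';python3 -m jog '[{"slide":[-0.2,0,0],"roll":0},{"slide":[-0.2,0,0],"roll":0},{"slide":[-0.2,0,0],"roll":0}]'
```

```text
time: 13.65
ee_pos: [0.4955, -0.0872, 0.0878]
eef_rot: [0.554, 0.44, -0.549, 0.444]
ft_force: [-1.4, 0.4, 4.2]
width: 0.0002
t 13.65 pos [ 0.4955 -0.0872  0.0878] jawang -12.57 roll needed -0.27 tilt [ 8.4e-03 -3.0e-04 -1.0e+00] slide cm [ 0.58 -0.05  0.03] F [-1.39  0.35  4.19] T [ 0.126  0.194 -0.016] w 0.0002 j [ 0.54  0.22 -0.5   1.92  0.1
time: 13.9
ee_pos: [0.4956, -0.0872, 0.0888]
eef_rot: [0.554, 0.44, -0.549, 0.444]
ft_force: [-1.5, 1.0, 2.4]
width: 0.0006
time: 14.15
ee_pos: [0.4955, -0.0872, 0.0898]
eef_rot: [0.554, 0.44, -0.549, 0.444]
ft_force: [-1.4, 0.7, 3.0]
width: 0.0005
time: 14.4
ee_pos: [0.4956, -0.0872, 0.0918]
eef_rot: [0.554, 0.44, -0.549, 0.444]
ft_force: [-0.4, 0.4, 1.2]
width: 0.0006
```

The force falls gradually from 4.2 to 1.2 N between z = 0.087 and 0.092. That is the button's spring over its 6 mm travel, so it was bottomed. I retreat and check.

```bash
python3 -m jog '[{"slide":[-1.5,0,0],"roll":0},{"slide":[-4,0,0],"roll":0},{"slide":[-7,0,0],"roll":0},{"slide":[-10,0,0],"roll":0},{"slide":[-12,0,0],"roll":0}]'; python3 -m jog '[{"slide":[0,0,2],"roll":0},{"slide":[0,0,4],"roll":0},{"slide":[0,0,4],"roll":0},{"slide":[0,0,4],"roll":0}]'; python3 -c "
from h import *
for n in('scene','side'):
  im=r.camera(n);cv2.imwrite('pics/%s10.png'%n,im[:,:,::-1])
  a=cv2.imread('pics/%s0.png'%n)[:,:,::-1]
  for c in('red','green','yellow'):print(n,c,[b[0] for b in blobs(mask(a,c))[0]],[b[0] for b in blobs(mask(im,c))[0]])
im=cv2.imread('pics/side10.png')[165:310,225:385];cv2.imwrite('pics/s10c.png',cv2.resize(im,None,fx=4,fy=4,interpolation=2))"
```

```text
time: 14.82
ee_pos: [0.4951, -0.0873, 0.2144]
eef_rot: [0.554, 0.44, -0.549, 0.445]
ft_force: [0.4, -0.4, 0.3]
width: 0.0002
time: 15.15
ee_pos: [0.4859, -0.1273, 0.214]
eef_rot: [0.555, 0.439, -0.55, 0.444]
ft_force: [0.2, 1.3, 0.6]
width: 0.0006
scene red [[11.8, 72.7], [316.5, 189.5], [557.6, 316.9], [555.8, 358.2], [572.6, 366.2]] [[12.0, 72.7], [315.5, 189.5], [557.6, 316.9], [555.7, 358.2], [572.8, 366.1]]
scene green [[263.2, 206.2]] [[265.9, 205.8]]
scene yellow [[362.5, 181.5]] [[362.6, 190.0]]
side red [[407.2, 120.1], [433.6, 161.7], [289.3, 194.2]] [[84.2, 70.0], [90.8, 87.8], [426.6, 141.2]]
side green [[275.7, 250.5]] [[276.0, 250.7]]
side yellow [[289.8, 157.4], [292.4, 175.3], [277.2, 194.7]] [[289.3, 154.6], [293.5, 165.3], [294.8, 174.8]]
```

View pics/s10c.png

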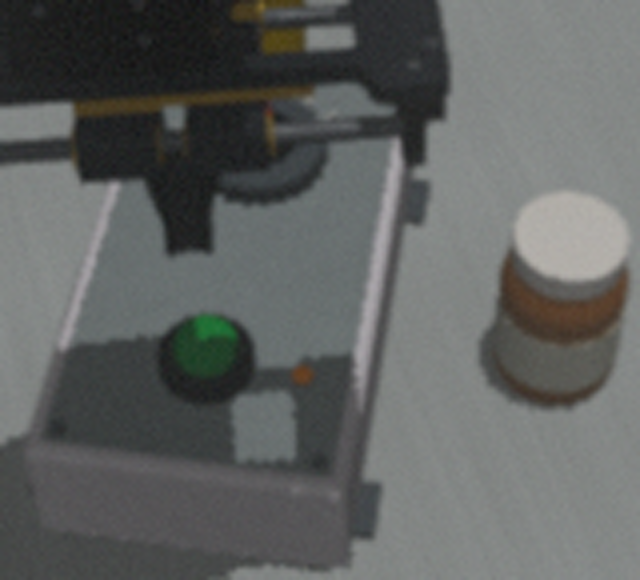

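View pics/scene10.png

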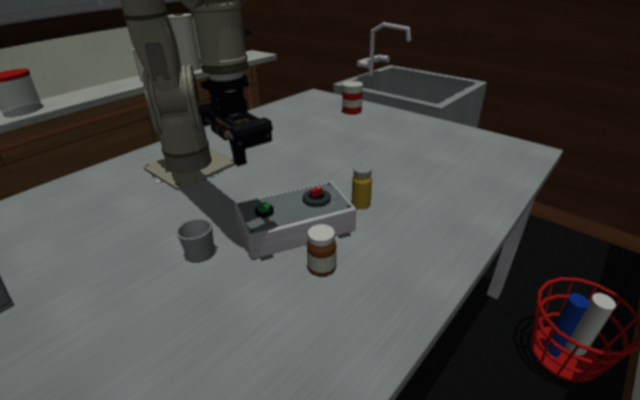

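The button is out again at side crop (206,345), as before the press. The jars, cup and knob stand where they were, and the arm is clear at z = 0.21.

```bash
python3 -c "
from bench import r
print(r.close_job())"
```

```text
the job is handed in; nothing more can be done
None
```

I turned the red knob to its stop and latched it there, then pressed and released the green start button, and handed the job in at about 15 s. No verdict was reported.

- **Knob:** I gripped the bar, pushed it in about 5.5–6 mm and turned it clockwise. At about 77° the torque jumped from about 0.06 to 0.28 N m, which I took as the stop. I backed off 0.7° and let it rise. Upward force stayed on the fingers as it rose and fell to about 0 on release. The pictures show the bar standing out at about 76°.
- **Cap slip:** the 0.28 N m peak was just above the 0.25 N m slip threshold, with sensor noise of about 0.03. A slip of up to about 2° (0.035 rad) is therefore possible, within the 0.12 limit. I could not measure it separately.
- **Start button:** it bottomed at 32 N at z = 0.086. That is firmer than needed, and briefly close to the 40 N limit, if that limit counts fingertip contact. The force then fell steadily as I backed off, and the last side view shows the button out again.
- **Bystanders and ring:** the yellow ring mark was at the same side-view pixel after the knob turn. In the last side view the gripper hid the mark and the knob, so they were checked only from the scene view. The amber jar and the cup looked unmoved in the last pictures. The yellow jar did too, though only from the scene view, as the gripper covered it in the side view. At hand-in the arm was clear at z = 0.21.

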